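# Unstack the carver's sharpening stones onto their holders

### The arm

A 6-joint arm with a two-finger parallel gripper is mounted at the origin on the work surface. World frame = base frame: x ahead of the robot, y to its left, z up, the work surface at z = 0. Lengths are in m, angles in rad, forces in N, time in s.
With the tool pointing down it reaches from about 0.25 to 0.8 m from the base axis. Payload 3.9 kg.
Tool frame: the origin (TCP) lies at the very end of the fingers, on their centre line; the grasp point (between the pads) lies 19 mm behind it; z points along the fingers, y is the line along which they close (so a half turn about z gives the same grasp; the last joint's range is limited). The gripper opens to 85 mm and grips with 20 to 120 N. Pads are 22 mm wide; open, the fingers measure 114 mm over their backs; the gripper's body (76 mm by 85 mm) begins 54 mm behind the grasp point. The pads swing forward as they close: fully open they stand 13 mm farther back than shut.
Start: joints at [1.158, 0.26, -0.138, 1.173, 0, 1.571], TCP at [0.211, 0.481, 0.231] pointing down, gripper open.
Joint ranges: [-2.78, 2.78], [-0.83, 1.72], [-1.28, 1.37], [-1.9, 2.12], [-1.57, 1.48], [-3.14, 3.14]. Speed limits (rad/s): [2.57, 2.57, 3.14, 3.14, 3.14, 3.14].

### API

Orientations are given as a unit quaternion [x, y, z, w].
In Python, from bench import manip, eyes gives the robot as it stands. The module is installed in compiled form; this text tells all that it offers.
- The arm moves only by the tool arm_command, never from a script. Its argument "moves" is a list of rows, each a list of 5 numbers: the finger opening in mm, from 0 to 85.4, then the shift along the tool's x, y, z in units of 0.04 m (1.0 is 0.04 m), then the turn about the tool's z in units of 5 degrees (1.0 is 5 degrees). A call has 1 to 8 rows; each row shifts and turns the commanded pose from where the row before left it, along the tool's axes as they then stand; what a row does not reach is not made up. A row lasts 1/10 s, in which the tool goes at most 50 mm and 8.59 degrees, less where a joint would pass 70% of its speed; a pose out of reach is approached as far as the arm can. A call with a number of a shift or a turn outside -1 to 1 is refused whole. A call with a gripper value outside its range is refused whole. The fingers move at their own pace and stop on an object; "force" is the grip in N (left out, the last holds). Time passes only in rows, so rows that do not move let the fingers close. It gives the time, the measured TCP pose, the force, the opening and the grip force at its end, in the units of the state.
- manip.get_obs(): the state, without advancing time (a new reading comes with each control period).
- eyes.get_image(name): name is "scene" or "top" or "wrist"; returns a dict with "frame" (480x640x3 uint8, red, green, blue), "vertical_fov" (degrees; the focal length in pixels is half the picture's height over the tangent of half this angle, whatever the lens; pixels are square), "cx", "cy" (the principal point, pixels), "R" (3x3) and "t" (3): a world point X has camera coordinates R X + t. Camera axes: x right, y down, z forward; pixel columns grow to the right and rows downward; lengths in m; the calibration is good to about 2 mm. A picture is of the moment at which its call begins. There is no depth.
- manip.hand_in(): hands the job in; it is judged then, once.
The state is a dict: "clock": time; "joint_positions": joint angles; "joint_velocities": joint speeds; "effort": joint torques, N m; "tool_pos": TCP position; "eef_rot": TCP orientation; "force": force on the tool from outside, world axes, zero at the start; "torque": the same for the moment, N m; "grip_width": finger opening in m; "grip_force": force on a finger pad.
Only numpy, scipy, OpenCV 4.12 (cv2) and the standard library are available. Lean on these libraries where they do the work, as an engineer would, in place of code of your own. Each camera call takes 0.05 s, during which the arm holds its last target. There are 200 camera calls.

### The job

Take the pile of sharpening stones apart from the top down, one stone at a time, and set each down gently on its own holder: every oblong stone lies flat and lengthwise, centred on the board between the two end stops of the holder made to its length, and the round stone lies flat inside the round dish. Leave the oil jar and the gouge where they are.

Things in the scene. Friction and masses are not known exactly. Their poses are not given: they have to be found in the camera images.
- slip_stone: Small narrow dark grey slip stone: 80 mm long (its x), 22 mm wide (its y), 14 mm thick (z). Origin at the centre of its underside. At the start it lies on top of the pile, on the round stone, its length within about 0.6 rad of the stones below. About 55 g. x axis along its length.
- round_stone: Pale round puck stone: 46 mm diameter, 18 mm thick. Origin at the centre of its underside, z its axis. At the start it lies on the middle stone, under the slip stone. About 66 g.
- middle_stone: Plain dark slate-grey oblong stone: 130 mm long (its x), 50 mm wide (its y), 22 mm thick (z). Origin at the centre of its underside. At the start it lies on the bench stone, under the round stone. About 310 g. x axis along its length.
- bench_stone: Largest oblong stone, two layers, dark grey below and lighter grey on top: 170 mm long (its x), 64 mm wide (its y), 28 mm thick (z). Origin at the centre of its underside. At the start it lies on the bench at the bottom of the pile. About 670 g. x axis along its length.
- slip_holder: Fixed wooden stone holder for the slip stone: a board 120 mm long (x), 42 mm wide (y), 12 mm thick, with a 12 mm long, full-width end stop at each end standing 7 mm above the board; 96 mm clear between the stops, sides open. Origin at the centre of the board's underside; the stone rests on the board at z = +12 mm. All holders lie roughly along the world x axis (yaw within 0.32 rad).
- middle_holder: Fixed wooden stone holder for the middle stone: a board 170 mm long (x), 70 mm wide (y), 12 mm thick, with a 12 mm long, full-width end stop at each end standing 7 mm above the board; 146 mm clear between the stops, sides open. Origin at the centre of the board's underside; the stone rests on the board at z = +12 mm. All holders lie roughly along the world x axis (yaw within 0.32 rad).
- bench_holder: Fixed wooden stone holder for the bench stone: a board 210 mm long (x), 84 mm wide (y), 12 mm thick, with a 12 mm long, full-width end stop at each end standing 7 mm above the board; 186 mm clear between the stops, sides open. Origin at the centre of the board's underside; the stone rests on the board at z = +12 mm. All holders lie roughly along the world x axis (yaw within 0.32 rad).
- round_dish: Fixed turned wooden dish for the round stone: 76 mm outer diameter, 18 mm high, flat inner floor 66 mm across at z = +12 mm, rim 6 mm above that floor. Origin at the centre of its underside.
- oil_jar: Amber glass jar of honing oil with black cap, 56 mm diameter, 85 mm high, standing loose at the far side. Origin at the centre of its underside. Not to be moved.
- gouge: Carving gouge with a dark wooden handle, about 230 mm long, 22 mm high, lying loose at the far side. Origin at the middle of its length on the bench, x towards the blade. Not to be moved.
Things that resemble listed ones, but are neither listed nor needed, are in the scene too. Leave any blue or red look-alike of the bench_stone alone. Leave any blue look-alike of the middle_stone alone.

How it is judged:
By the outcome, as a careful person would: the job done as asked, in the order asked, and still so for the second after the job is handed in, with the robot touching nothing.
It also fails if it takes over 115 s, if anything falls off the work surface, if the arm or the gripper's body presses on something with over 40 N, if the wrist force passes 120 N, or if a joint passes its speed limit or range.

## Working session

There is one attempt and no reset: what is moved stays moved. The work goes in short steps, Python scripts to look and compute and a tool call to move; the robot and the scene stay as the last step left them, time stands still between calls to the robot, and variables do not carry over. Pictures are saved under pics/ and viewed, at most 14 in all, crops included, and the job is handed in when it is done.

Besides the shell and the picture viewer there is one more tool, called after ">>>" as a command line: name --pt "numbers of a row" for each row, then --argument value for the rest. arm_command: Moves the arm, as the interface text tells. Its arguments: {"type":"object","properties":{"moves":{"type":"array","items":{"type":"array","items":{"type":"number"}}},"force":{"type":"number"}},"required":["moves"]}

```bash
mkdir -p pics; python3 - <<'E'
from bench import manip, eyes
import cv2,pickle
o=manip.get_obs();print({k:(v if not hasattr(v,'round') else v) for k,v in o.items()})
for n in("scene","top"):
    d=eyes.get_image(n);pickle.dump(d,open(f'pics/{n}0.pkl','wb'))
    cv2.imwrite(f'pics/{n}0.png',d['frame'][...,::-1]);print(n,d['vertical_fov'],d['cx'],d['cy'],d['R'],d['t'])
E
```

```text
{'clock': 0.0, 'joint_positions': array([ 1.15799490e+00,  2.60672896e-01, -1.39380692e-01,  1.17267635e+00,
        2.26848518e-05,  1.57079538e+00]), 'joint_velocities': array([ 0.00102264, -0.00035215, -0.00139558, -0.00283078, -0.00073224,
        0.00161648]), 'effort': array([-4.62815951e-04, -4.05682826e+01,  2.53920758e+01,  1.87295530e-02,
        3.56402916e-05,  3.84437698e-06]), 'tool_pos': array([0.21033999, 0.48028378, 0.23046632]), 'eef_rot': array([ 2.04937796e-01,  9.78774522e-01, -9.43961757e-04, -2.09237941e-04]), 'force': array([-0.56716257, -0.9927732 ,  0.3870103 ]), 'torque': array([ 0.04335847,  0.0132929 , -0.0080681 ]), 'grip_force': 0.0, 'grip_width': 0.08545179331037628}
scene 43.477143376342326 314.36670874700906 240.39790621647614 [[ 0.61136456  0.79107147  0.02095965]
 [ 0.53510314 -0.39374128 -0.74741717]
 [-0.58300772  0.46815995 -0.66402429]] [-0.26305354 -0.25291983  1.62079796]
top 45.116251539287084 324.81341761150253 238.0905518022618 [[-0.01632329 -0.99980476  0.01113524]
 [-0.99732308  0.01548687 -0.07146209]
 [ 0.07127569 -0.01227193 -0.99738116]] [-0.04153111  0.52008772  1.26486435]
```

View pics/top0.png

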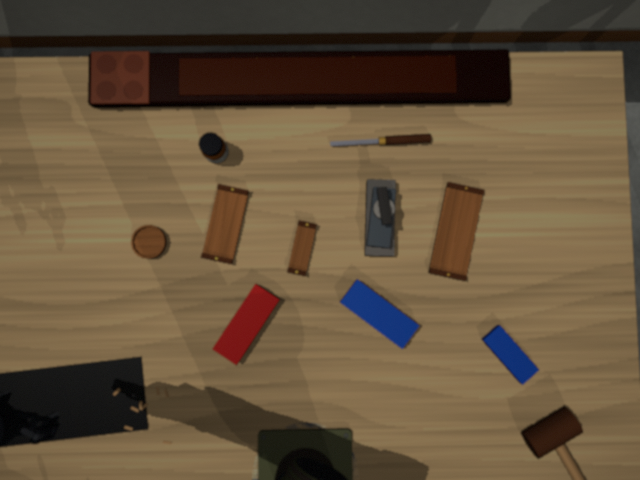

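View pics/scene0.png

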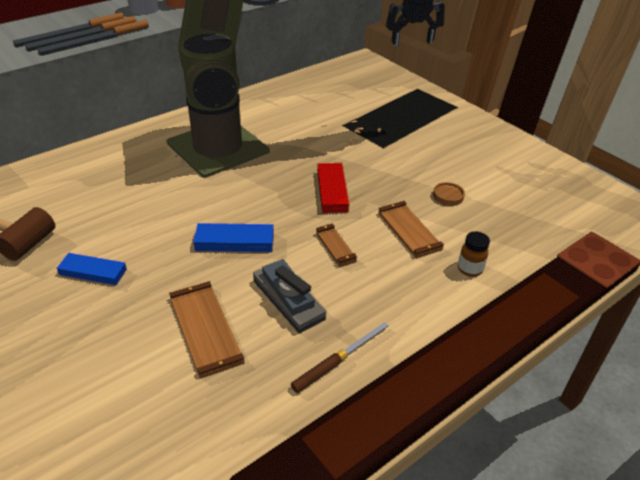

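The top view shows the pile at about (381,217), with the slip stone at (385,206). The bench holder is at (457,231), the slip holder at (303,248), the middle holder at (226,224) and the dish at (150,242). The scene view confirms this layout. Red and blue blocks are decoys.

```bash
cat > h.py <<'E'
import numpy as np, cv2
from bench import manip, eyes
def ray(d,uv,z):
    "pixels (N,2) -> world points on plane z"
    f=d['frame'].shape[0]/2/np.tan(np.radians(d['vertical_fov'])/2)
    uv=np.atleast_2d(np.asarray(uv,float))
    c=np.c_[(uv[:,0]-d['cx'])/f,(uv[:,1]-d['cy'])/f,np.ones(len(uv))]
    w=c@d['R']; C=-d['R'].T@d['t']
    return C+w*((z-C[2])/w[:,2])[:,None]
def rect(d,mask,z):
    "largest contour of mask -> centre, size, yaw (long side) in world on plane z"
    cs,_=cv2.findContours(mask.astype(np.uint8),cv2.RETR_EXTERNAL,cv2.CHAIN_APPROX_NONE)
    c=max(cs,key=cv2.contourArea)[:,0]
    p=ray(d,c,z)[:,:2].astype(np.float32)
    (x,y),(w,h),_=r=cv2.minAreaRect(p*1000)
    b=cv2.boxPoints(r); e=[b[1]-b[0],b[2]-b[1]]; e=max(e,key=np.linalg.norm)
    yaw=np.arctan(e[1]/e[0]) if abs(e[0])>1e-6 else np.pi/2
    return np.round([x/1000,y/1000,max(w,h)/1000,min(w,h)/1000,yaw],4)
def snap(n,name):
    d=eyes.get_image(n); cv2.imwrite(f'pics/{name}.png',d['frame'][...,::-1]); return d
def to(x,y,z,yaw):
    "move needed: yaw of tool y axis target (mod pi); turn first, then shifts in tool axes, in units"
    from scipy.spatial.transform import Rotation as Ro
    o=manip.get_obs(); R=Ro.from_quat(o['eef_rot']).as_matrix()
    a=np.arctan2(R[1,1],R[0,1]); dy=(yaw-a+np.pi/2)%np.pi-np.pi/2
    t=-dy; D=np.array([x,y,z])-o['tool_pos']
    Rn=Ro.from_rotvec(np.array([0,0,dy])).as_matrix()@R
    print('tcp',o['tool_pos'].round(4),'j6',o['joint_positions'][5].round(2),'turn units',round(np.degrees(t)/5,2),'(alt',round(np.degrees(t)/5-36*np.sign(t),1),')','shift now-axes',(R.T@D/.04).round(2),'after-turn',(Rn.T@D/.04).round(2),'tilt',R[:2,2].round(4))
E
python3 - <<'E'
from h import *
import pickle
d=pickle.load(open('pics/top0.pkl','rb'));im=d['frame'];hsv=cv2.cvtColor(im,cv2.COLOR_RGB2HSV)
print('table',hsv[300,460],'holder',hsv[231,457],hsv[224,226],hsv[248,303],'dish',hsv[242,150],'stop',hsv[189,466])
print('bench',hsv[250,372],hsv[183,381],'mid',hsv[230,378],'slip',hsv[215,388],'round',hsv[205,377])
m=((hsv[...,1]>125)&(hsv[...,2]<170))|(hsv[...,2]<75)
for n,(u,v,r),z in(("bench",(457,231,57),.007),("mid",(226,224,49),.007),("slip",(303,248,35),.007),("dish",(150,242,27),.009)):
    k=np.zeros_like(m);k[v-r:v+r,u-r:u+r]=m[v-r:v+r,u-r:u+r]
    if n=="bench":k[:,:415]=0
    print(n,rect(d,k,z))
k=np.zeros_like(m);k[170:265,355:405]=hsv[170:265,355:405,1]<85
print('pile',rect(d,k,.016))
cv2.imwrite('pics/crop.png',cv2.resize(np.hstack([im[160:290,120:500,::-1]]),None,fx=2,fy=2))
cv2.imwrite('pics/pile.png',np.hstack([cv2.resize(im[170:265,345:415,::-1],(400,543),interpolation=2),cv2.cvtColor(cv2.resize(((m|k)[170:265,345:415]*255).astype(np.uint8),(400,543)),8)]))
E
```

```text
table [ 18 108 118] holder [ 13 166 106] [ 13 167 110] [ 13 166 103] dish [ 13 163 105] stop [ 17 176  87]
bench [20 28 81] [19 28 72] mid [101  32  64] slip [12 33 39] round [18 27 95]
bench [ 0.5323 -0.3454  0.2111  0.0867 -0.2315]
mid [ 0.5561  0.1727  0.1696  0.0743 -0.2364]
slip [ 0.499   0.0016  0.1195  0.0452 -0.2119]
dish [0.5186 0.3401 0.0846 0.0738 1.5549]
pile [ 0.5651 -0.1748  0.1724  0.0674 -0.0475]
```

View pics/pile.png

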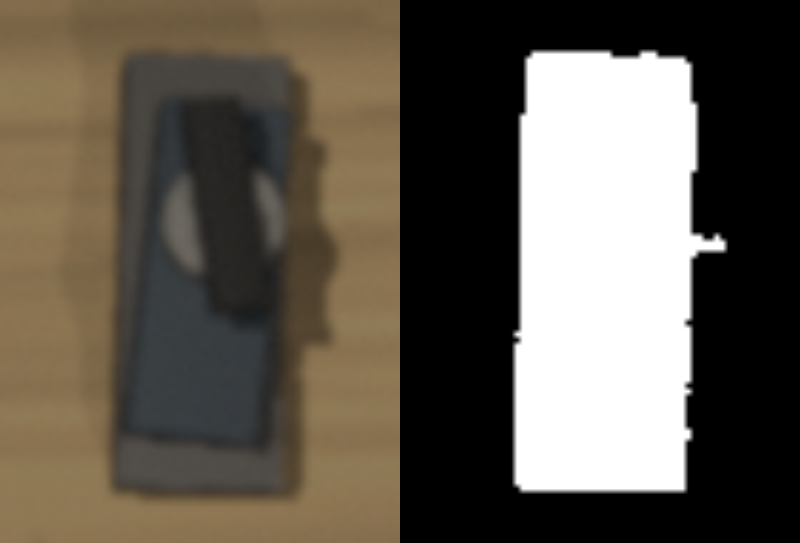

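The enlarged crop shows the slip stone centred near top-view pixel (384.6,205.7), yawed about +0.14. It lies on the round stone, which sits on the middle stone. I'll move over the pile for a wrist view.

```bash
python3 - <<'E'
from h import *
import pickle
d=pickle.load(open('pics/top0.pkl','rb'))
q=np.array([(182,98),(240,96),(268,308),(215,315)])/5.714+[345,170]
p=ray(d,q,.080);print(p.mean(0),p)
c=p.mean(0);to(c[0]-.03,c[1],.2,np.pi/2+.14)
E
```

```text
[ 0.58206425 -0.17730674  0.08      ] [[ 0.6221021  -0.16173874  0.08      ]
 [ 0.62253995 -0.1834165   0.08      ]
 [ 0.542962   -0.19191938  0.08      ]
 [ 0.54065294 -0.17215235  0.08      ]]
tcp [0.2104 0.4803 0.2305] j6 1.57 turn units -6.33 (alt 29.7 ) shift now-axes [-14.42 -11.63   0.78] after-turn [ -6.17 -17.47   0.8 ] tilt [-0.0008 -0.0017]
```

>>> arm_command --pt "85 -0.5 -0.9 0 -0.8" --pt "85 -0.5 -0.9 0 -0.8" --pt "85 -0.5 -0.9 0 -0.8" --pt "85 -0.5 -0.9 0 -0.8" --pt "85 -0.5 -0.9 0 -0.8" --pt "85 -0.5 -0.9 0 -0.8" --pt "85 -0.5 -0.9 0 -0.8" --pt "85 -0.5 -0.9 0 -0.7"

```text
clock: 0.9
tool_pos: [0.3185, 0.1723, 0.2312]
eef_rot: [-0.07, 0.998, -0.0, -0.0]
force: [0.8, 0.5, -0.5]
grip_width: 0.0851
grip_force: 0.0
```

```bash
python3 -c "
from h import *
to(.552,-.177,.2,np.pi/2+.14)"
```

```text
tcp [0.3185 0.1723 0.2312] j6 0.36 turn units 0.0 (alt -36.0 ) shift now-axes [-4.56 -9.46  0.78] after-turn [-4.56 -9.46  0.78] tilt [-0.0003 -0.0001]
```

>>> arm_command --pt "85 -0.46 -0.95 0 0" --pt "85 -0.46 -0.95 0 0" --pt "85 -0.46 -0.95 0 0" --pt "85 -0.46 -0.95 0 0" --pt "85 -0.46 -0.95 0 0" --pt "85 -0.46 -0.95 0 0" --pt "85 -0.46 -0.95 0.2 0" --pt "85 -0.46 -0.95 0.2 0"

```text
clock: 1.7
tool_pos: [0.5067, -0.1086, 0.2149]
eef_rot: [-0.068, 0.998, 0.0, 0.0]
force: [0.9, 1.2, -0.3]
grip_width: 0.0849
grip_force: 0.0
```

>>> arm_command --pt "85 -0.46 -0.95 0.2 0" --pt "85 -0.42 -0.9 0.2 0" --pt "85 0 0 0 0" --pt "85 0 0 0 0"

```text
clock: 2.1
tool_pos: [0.5504, -0.1759, 0.1981]
eef_rot: [-0.068, 0.998, 0.001, -0.001]
force: [-0.0, 0.5, 0.4]
grip_width: 0.0849
grip_force: 0.0
```

```bash
python3 -c "
from h import *
import pickle
to(.582,-.177,.2,np.pi/2+.14)
d=snap('wrist','w1');pickle.dump(d,open('pics/w1.pkl','wb'))
print(d['vertical_fov'],-d['R'].T@d['t'],d['R'])"
```

```text
tcp [ 0.5504 -0.1759  0.1981] j6 -0.44 turn units -0.05 (alt 35.9 ) shift now-axes [-0.78 -0.13 -0.05] after-turn [-0.78 -0.14 -0.05] tilt [-0.0025  0.0012]
68.86389447418476 [ 0.48292957 -0.18468706  0.34204541] [[-0.13493759  0.99085189  0.00209425]
 [ 0.95344349  0.12926731  0.27246188]
 [ 0.26969865  0.0387621  -0.9621643 ]]
```

View pics/w1.png

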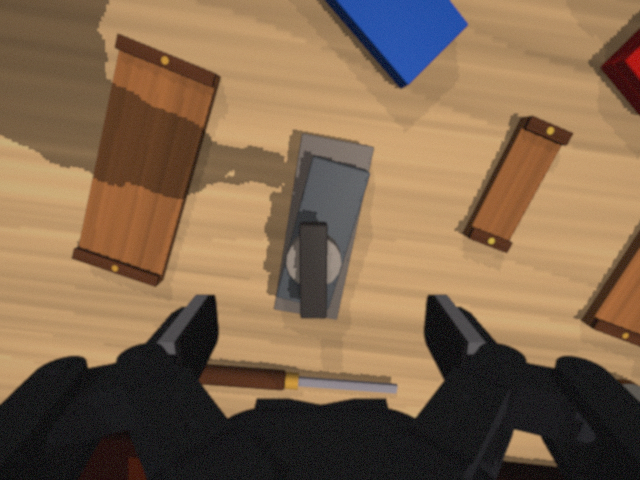

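The wrist view shows the slip stone at (313,270). Brass dots on the end stops are at (165,60) and (115,268) for the bench holder, and at (550,130) and (491,241) for the slip holder. I'll measure the holders from the dots.

```bash
cat >> h.py <<'E'
def dots(d,guess,z=.019,r=9):
    hsv=cv2.cvtColor(d['frame'],cv2.COLOR_RGB2HSV); out=[]
    for u,v in guess:
        w=hsv[v-r:v+r+1,u-r:u+r+1].astype(float); s=w[...,2]
        k=s>s.max()*.75; k&=np.hypot(*np.mgrid[-r:r+1,-r:r+1])<r
        yy,xx=np.nonzero(k); out.append((u-r+xx.mean(),v-r+yy.mean()))
    p=ray(d,out,z); e=p[1]-p[0]
    print('dots',np.round(out,1).tolist(),'centre',p.mean(0).round(4),'len',np.linalg.norm(e).round(4),'yaw',np.arctan(e[1]/e[0]).round(4))
E
python3 - <<'E'
from h import *
import pickle
d=pickle.load(open('pics/w1.pkl','rb'));im=d['frame']
dots(d,[(165,60),(115,268)]);dots(d,[(550,130),(491,241)])
t=pickle.load(open('pics/top0.pkl','rb'))
hsv=cv2.cvtColor(im,cv2.COLOR_RGB2HSV)
print([hsv[v,u].tolist() for u,v in((314,225),(313,240),(313,270),(313,310),(290,260),(330,200),(305,200),(300,225),(330,240))])
k=np.zeros(im.shape[:2],bool);k[215:325,285:345]=hsv[215:325,285:345,2]<58
k=cv2.morphologyEx(k.astype(np.uint8),cv2.MORPH_OPEN,np.ones((5,5)))
print('slip',rect(d,k,.082))
cv2.imwrite('pics/s1.png',cv2.resize(np.hstack([im[120:330,260:390,::-1],np.repeat(k[120:330,260:390,None]*255,3,2)]),None,fx=2.8,fy=2.8))
E
```

```text
dots [[165.0, 58.7], [113.4, 271.6]] centre [ 0.5359 -0.3457  0.019 ] len 0.2042 yaw -0.2347
dots [[550.7, 128.8], [489.7, 243.6]] centre [0.5022 0.0031 0.019 ] len 0.1131 yaw -0.2263
[[8, 21, 48], [15, 30, 67], [8, 33, 61], [18, 43, 59], [14, 40, 148], [120, 5, 97], [96, 14, 92], [0, 12, 44], [21, 30, 84]]
slip [ 0.5464 -0.1862  0.0153  0.0063 -1.4359]
```

View pics/s1.png

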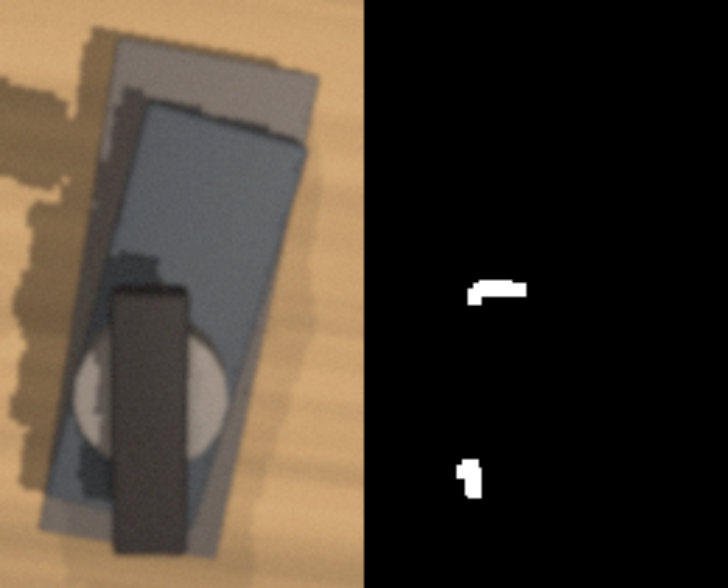

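The slip top face has crop corners at about (113,296), (187,296), (186,553) and (113,553). The dot mask caught some bright table, so I'll refine it.

```bash
sed -i 's/k=s>s.max()\*.75; /k=(w[...,1]>120)\&(s>130)\&(w[...,0]>16); /; s/r=9)/r=7)/' h.py
python3 - <<'E'
from h import *
import pickle
d=pickle.load(open('pics/w1.pkl','rb'));im=d['frame']
hsv=cv2.cvtColor(im,cv2.COLOR_RGB2HSV);print(hsv[60,163:168].tolist(),hsv[66,150].tolist())
for g in ([(165,60),(115,268)],[(550,130),(491,241)]):
    p=ray(d,g,.019);print(p.mean(0),np.linalg.norm(p[1]-p[0]))
    try: dots(d,g)
    except Exception as e: print(e)
p=ray(d,np.array([(113,296),(187,296),(186,553),(113,553)])/2.8+[260,120],.082)
print('slip',p.mean(0),np.linalg.norm(np.diff(p,axis=0),axis=1));e=p[3]+p[2]-p[0]-p[1];yaw=np.arctan(e[1]/e[0]);print(yaw)
c=p.mean(0);to(c[0],c[1],.072,np.pi/2+yaw)
E
```

```text
[[19, 175, 194], [19, 173, 197], [19, 179, 197], [18, 179, 195], [19, 169, 184]] [13, 167, 148]
[ 0.53436177 -0.34485132  0.019     ] 0.19887663745993645
dots [[164.5, 59.9], [114.5, 268.0]] centre [ 0.5344 -0.3453  0.019 ] len 0.199 yaw -0.2328
[0.50140522 0.00329266 0.019     ] 0.10919225740065189
dots [[550.1, 130.3], [491.0, 240.5]] centre [0.5013 0.0033 0.019 ] len 0.1086 yaw -0.23
slip [ 0.58568051 -0.17605009  0.082     ] [0.02020296 0.07795547 0.0215113 ]
0.1278037899376969
tcp [ 0.5501 -0.1751  0.1986] j6 -0.44 turn units 0.1 (alt -35.9 ) shift now-axes [-0.88 -0.15  3.16] after-turn [-0.88 -0.14  3.16] tilt [-0.002  0.001]
```

>>> arm_command --pt "50 -0.44 -0.07 0.3 0.1" --pt "45 -0.44 -0.07 0.6 0" --pt "40 0 0 0.8 0" --pt "40 0 0 0.8 0" --pt "40 0 0 0.5 0" --pt "40 0 0 0.2 0" --pt "40 0 0 0 0" --force 30

```text
clock: 2.85
tool_pos: [0.5854, -0.1751, 0.0708]
eef_rot: [-0.065, 0.998, 0.0, -0.001]
force: [0.7, 0.5, 0.5]
grip_width: 0.0397
grip_force: 0.0
```

```bash
python3 - <<'E'
from h import *
to(.5857,-.176,.070,np.pi/2+.128)
d=snap('wrist','w2')
E
```

```text
tcp [ 0.5854 -0.1751  0.0708] j6 -0.42 turn units 0.02 (alt -36.0 ) shift now-axes [-0.   -0.02  0.02] after-turn [-0.   -0.02  0.02] tilt [-0.0021  0.0007]
```

View pics/w2.png

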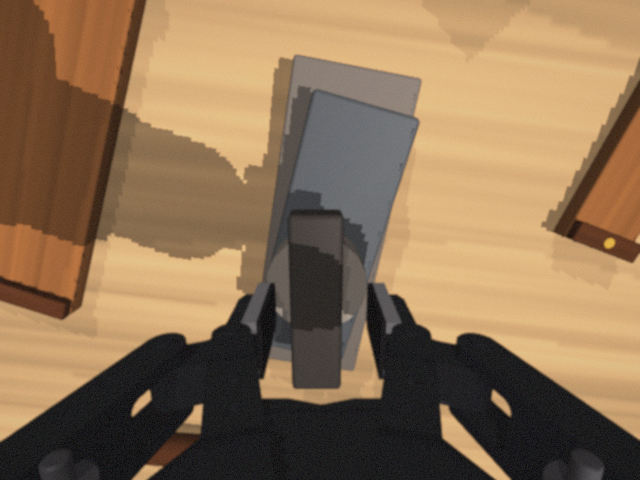

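The slip stone sits between the pads, slightly to the left at column 317 against 322. I'll shift a little and close.

>>> arm_command --pt "30 0 -0.05 0 0" --pt "18 0 0 0 0" --pt "18 0 0 0 0" --pt "18 0 0 0 0" --pt "18 0 0 0 0" --pt "18 0 0 0 0" --force 30

```text
clock: 3.5
tool_pos: [0.5884, -0.1788, 0.0733]
eef_rot: [-0.064, 0.998, -0.001, 0.002]
force: [0.2, -0.4, 6.4]
grip_width: 0.0209
grip_force: 30.9
```

>>> arm_command --pt "18 0 0 -0.1 0" --pt "18 0 0 -0.3 0" --pt "18 0 0 -0.5 0" --pt "18 0 0 -0.5 0" --pt "18 0 0 0 0"

```text
clock: 4.0
tool_pos: [0.5891, -0.179, 0.1308]
eef_rot: [-0.064, 0.998, -0.001, 0.003]
force: [1.1, -0.8, -1.0]
grip_width: 0.0207
grip_force: 30.1
```

```bash
python3 - <<'E'
from h import *
import pickle
to(.5013,.0033,.1,np.pi/2-.23)
d=snap('wrist','w3');pickle.dump(d,open('pics/w3.pkl','wb'))
E
```

```text
tcp [ 0.5891 -0.179   0.1308] j6 -0.42 turn units 4.11 (alt -31.9 ) shift now-axes [1.6  4.8  0.75] after-turn [3.18 3.94 0.74] tilt [ 0.0058 -0.0018]
```

View pics/w3.png

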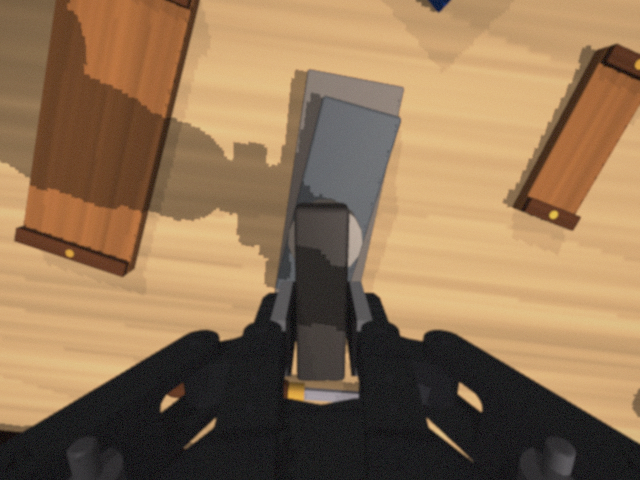

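The slip stone is held, with its top face at about (300,207), (347,207), (345,380) and (297,380). I'll compute its pose relative to the tool.

```bash
python3 - <<'E'
from h import *
import pickle
d=pickle.load(open('pics/w3.pkl','rb'))
hsv=cv2.cvtColor(d['frame'],cv2.COLOR_RGB2HSV)
p=ray(d,[(297,208),(348,208),(344,380),(298,380)],.1395)
c=p.mean(0);e=p[3]+p[2]-p[0]-p[1];print(c,np.arctan(e[1]/e[0]),np.linalg.norm(np.diff(p,axis=0),axis=1))
dots(d,[(553,215),(638,64)],r=6)
E
```

```text
[ 0.5866618  -0.17831058  0.1395    ] 0.12076920165665063 [0.0199473  0.07947839 0.02091609]Traceback (most recent call last):
  File "<stdin>", line 7, in <module>
  File "h.py", line 33, in dots
    k=(w[...,1]>120)&(s>130)&(w[...,0]>16); k&=np.hypot(*np.mgrid[-r:r+1,-r:r+1])<r
                                            ^^^^^^^^^^^^^^^^^^^^^^^^^^^^^^^^^^^^^^^
ValueError: operands could not be broadcast together with shapes (13,8) (13,13) (13,8)
```

>>> arm_command --pt "18 0 0 0 0.8" --pt "18 0 0 0 0.8" --pt "18 0 0 0 0.8" --pt "18 0 0 0 0.8" --pt "18 0 0 0 0.9" --pt "18 0.5 0.6 0 0" --pt "18 0.7 0.8 0 0" --pt "18 0.7 0.8 0 0"

```text
clock: 4.85
tool_pos: [0.5314, -0.0745, 0.1259]
eef_rot: [0.115, 0.993, 0.0, -0.001]
force: [-0.6, 1.3, -0.4]
grip_width: 0.0209
grip_force: 30.1
```

>>> arm_command --pt "18 0.7 0.9 0 0" --pt "18 0.54 0.82 0 0" --pt "18 0 0 0 0" --pt "18 0 0 0 0"

```text
clock: 5.25
tool_pos: [0.4994, 0.0036, 0.1266]
eef_rot: [0.113, 0.994, -0.0, -0.001]
force: [-0.6, 0.5, -0.4]
grip_width: 0.0209
grip_force: 30.1
```

```bash
python3 - <<'E'
from h import *
import pickle
to(.5035,.0033,.0195,np.pi/2-.23)
d=snap('wrist','w4');pickle.dump(d,open('pics/w4.pkl','wb'))
E
```

```text
tcp [0.4994 0.0036 0.1266] j6 0.23 turn units 0.03 (alt -36.0 ) shift now-axes [-0.1   0.02  2.68] after-turn [-0.1   0.02  2.68] tilt [-0.0013 -0.0005]
```

View pics/w4.png

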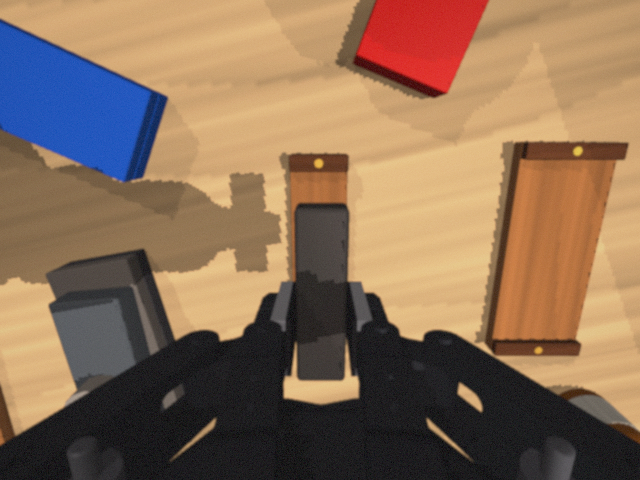

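The slip stone is aligned over its holder, with the near stop dot at (318,163). The middle holder's dots are at (578,151) and (538,350). I'll lower the stone.

>>> arm_command --pt "18 -0.1 0.02 0.4 0" --pt "18 0 0 0.7 0" --pt "18 0 0 0.7 0" --pt "18 0 0 0.4 0" --pt "18 0 0 0.2 0" --pt "18 0 0 0.1 0" --pt "18 0 0 0 0"

```text
clock: 6.0
tool_pos: [0.5047, 0.0022, 0.0272]
eef_rot: [0.115, 0.993, -0.0, -0.0]
force: [0.5, 0.0, -0.5]
grip_width: 0.0211
grip_force: 30.1
```

```bash
python3 - <<'E'
from h import *
import pickle
d=pickle.load(open('pics/w4.pkl','rb'))
dots(d,[(578,151),(538,350)])
to(.5035,.0033,.0175,np.pi/2-.23)
d=snap('wrist','w5');pickle.dump(d,open('pics/w5.pkl','wb'))
d=snap('scene','s5');cv2.imwrite('pics/ws5.png',np.vstack([cv2.imread('pics/w5.png')[100:400],cv2.resize(d['frame'][160:320,240:453,::-1],(640,480))])[:600])
E
```

```text
dots [[577.5, 150.6], [538.0, 349.9]] centre [0.5586 0.1743 0.019 ] len 0.1589 yaw -0.2313
tcp [0.5047 0.0022 0.0272] j6 0.24 turn units -0.01 (alt 36.0 ) shift now-axes [0.03 0.02 0.24] after-turn [0.03 0.02 0.24] tilt [-0.     -0.0001]
```

View pics/ws5.png

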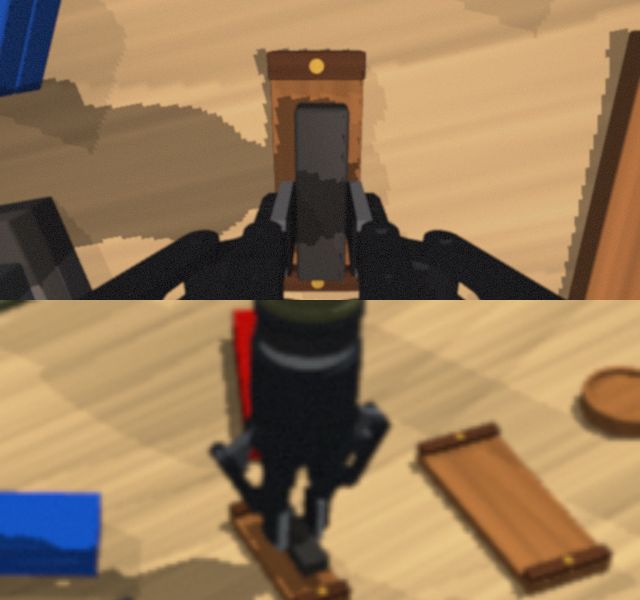

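```bash
python3 - <<'E'
from h import *
import pickle
d=pickle.load(open('pics/w5.pkl','rb'))
p=ray(d,[(296,208),(348,208),(345,380),(297,380)],.036);c=p.mean(0)
q=ray(d,[(316.5,166.5),(318,383)],.019)
e=q[1]-q[0];u=e/np.linalg.norm(e);D=q.mean(0)-c
print(c,q.mean(0),np.linalg.norm(e),'along',D@u,'across',D[1]*u[0]-D[0]*u[1],np.linalg.norm(np.diff(p,axis=0),axis=1),'u',u)
E
```

```text
[0.5023827  0.00414746 0.036     ] [0.50216475 0.0022375  0.019     ] 0.10896347846495107 along 0.00021755993498717057 across -0.0019100100879416518 [0.02035701 0.07920819 0.02177177] u [ 0.97433775 -0.225091    0.        ]
```

Lengthwise it is centred. It needs −1.9 mm across.

>>> arm_command --pt "18 0 -0.05 0.05 0" --pt "18 0 0 0.06 0" --pt "18 0 0 0.05 0" --pt "18 0 0 0.04 0" --pt "18 0 0 0 0"

```text
clock: 6.6
tool_pos: [0.5036, 0.0009, 0.0191]
eef_rot: [0.114, 0.993, -0.0, -0.0]
force: [-0.9, 0.7, -1.1]
grip_width: 0.021
grip_force: 30.1
```

>>> arm_command --pt "18 0 0 0.03 0" --pt "18 0 0 0.02 0" --pt "18 0 0 0 0" --pt "18 0 0 0 0"

```text
clock: 7.0
tool_pos: [0.5039, 0.0009, 0.0173]
eef_rot: [0.114, 0.993, 0.0, 0.0]
force: [0.1, 0.1, 0.8]
grip_width: 0.0211
grip_force: 30.2
```

>>> arm_command --pt "18 0 0 0.02 0" --pt "18 0 0 0.02 0" --pt "18 0 0 0 0"

```text
clock: 7.3
tool_pos: [0.5039, 0.0009, 0.0172]
eef_rot: [0.115, 0.993, 0.0, 0.0]
force: [-5.1, 0.2, 13.7]
grip_width: 0.0211
grip_force: 31.7
```

>>> arm_command --pt "21 0 0 -0.04 0" --pt "26 0 0 0 0" --pt "32 0 0 0 0" --pt "36 0 0 0 0" --pt "40 0 0 -0.1 0" --pt "40 0 0 -0.4 0" --pt "40 0 0 -0.9 0" --pt "40 0 0 -0.9 0"

```text
clock: 8.1
tool_pos: [0.5029, 0.0009, 0.1098]
eef_rot: [0.114, 0.993, -0.0, -0.001]
force: [1.3, -0.7, 0.4]
grip_width: 0.0398
grip_force: 0.0
```

>>> arm_command --pt "60 0.7 0 -0.9 0" --pt "85 0.7 0 -0.9 0" --pt "85 0 0 -0.5 0" --pt "85 0 0 0 0"

```text
clock: 8.5
tool_pos: [0.4511, 0.0138, 0.2047]
eef_rot: [0.114, 0.993, 0.001, 0.003]
force: [1.2, 0.1, -0.2]
grip_width: 0.0851
grip_force: 0.0
```

```bash
python3 - <<'E'
from h import *
import pickle
to(.57,-.1760,.2,np.pi/2-.05)
d=snap('wrist','w6');pickle.dump(d,open('pics/w6.pkl','wb'))
E
```

```text
tcp [0.4511 0.0138 0.2047] j6 0.26 turn units -2.05 (alt 33.9 ) shift now-axes [-3.97 -3.95  0.14] after-turn [-3.21 -4.59  0.13] tilt [0.007  0.0002]
```

View pics/w6.png

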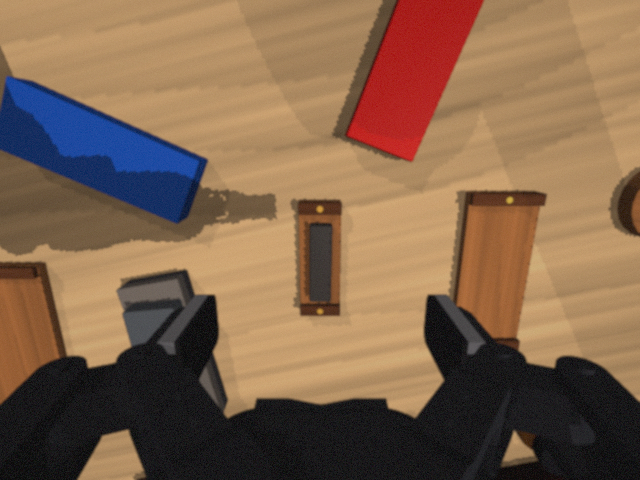

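The slip stone lies centred in its holder: stone at (320,263), dots at (320,210) and (320,311). Next is the round stone.

>>> arm_command --pt "85 0 0 0 -0.75" --pt "85 0 0 0 -0.75" --pt "85 -0.6 -0.9 0 0" --pt "85 -0.6 -0.9 0 0" --pt "85 -0.6 -0.9 0 0" --pt "85 -0.6 -0.9 0 0" --pt "85 -0.54 -0.88 0.1 0" --pt "85 0 0 0 0"

```text
clock: 9.35
tool_pos: [0.5504, -0.1807, 0.1941]
eef_rot: [0.052, 0.999, -0.001, -0.001]
force: [0.0, 0.2, 1.5]
grip_width: 0.0848
grip_force: 0.0
```

>>> arm_command --pt "85 0 0 0 0" --pt "85 0 0 0 0"

```text
clock: 9.55
tool_pos: [0.5477, -0.1755, 0.196]
eef_rot: [0.049, 0.999, 0.001, -0.001]
force: [0.0, 0.7, -0.5]
grip_width: 0.0851
grip_force: 0.0
```

```bash
python3 - <<'E'
from h import *
import pickle
d=snap('wrist','w7');pickle.dump(d,open('pics/w7.pkl','wb'))
to(.585,-.176,.06,np.pi/2-.1)
hsv=cv2.cvtColor(d['frame'],cv2.COLOR_RGB2HSV)
sl=hsv[100:400,180:460]
m=np.zeros(hsv.shape[:2],np.uint8);m[100:340,200:420]=((hsv[100:340,200:420,1]<60)&(hsv[100:340,200:420,2]>115))
m=cv2.morphologyEx(m,cv2.MORPH_OPEN,np.ones((3,3)))
cs,_=cv2.findContours(m,0,1);
for c in cs:
    if cv2.contourArea(c)>150: print(cv2.boundingRect(c),cv2.contourArea(c),cv2.minEnclosingCircle(c))
f=d['frame'][...,::-1];cv2.imwrite('pics/c7.png',np.hstack([cv2.resize(f[90:350,190:450],(520,520)),cv2.cvtColor(cv2.resize(m[90:350,190:450]*255,(260,260)),8).repeat(1,0) if 0 else cv2.copyMakeBorder(cv2.cvtColor(cv2.resize(m[90:350,190:450]*255,(260,260)),8),0,260,0,0,0)]))
E
```

```text
tcp [ 0.5478 -0.1752  0.1965] j6 -0.21 turn units 0.03 (alt -36.0 ) shift now-axes [-0.93  0.07  3.41] after-turn [-0.93  0.07  3.41] tilt [-0.002   0.0009]
(295, 241, 55, 52) 2156.5 ((321.9798889160156, 266.89141845703125), 27.45938491821289)
(285, 141, 71, 22) 1175.0 ((320.4857177734375, 151.5), 36.076210021972656)
```

View pics/c7.png

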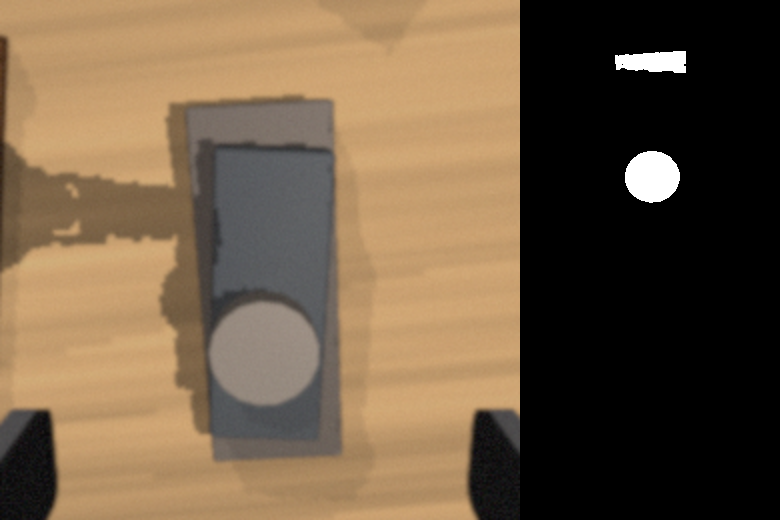

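The crop shows the round stone cleanly, its centre at picture (322,267). The middle stone's top corners are at crop (217,150), (332,152), (317,440) and (212,435). The bench stone's corners are at (188,107), (332,100), (341,453) and (214,460).

```bash
python3 - <<'E'
from h import *
import pickle
d=pickle.load(open('pics/w7.pkl','rb'))
c=ray(d,[(322.3,267)],.068)[0];print('round',c)
for n,q,z in(('mid',[(217,151),(332,153),(317,440),(212,435)],.05),('bench',[(188,107),(332,100),(341,453),(214,460)],.028)):
    p=ray(d,np.array(q)/2+[190,90],z);e=p[3]+p[2]-p[0]-p[1];print(n,p.mean(0).round(4),np.linalg.norm(np.diff(p,axis=0),axis=1).round(4),np.arctan(e[1]/e[0]))
to(c[0],c[1],.064,np.pi/2-.1)
E
```

```text
round [ 0.58143571 -0.17646139  0.068     ]
mid [ 0.565  -0.1727  0.05  ] [0.0468 0.1289 0.048 ] -0.12899544981047173
bench [ 0.5665 -0.1726  0.028 ] [0.0619 0.1683 0.063 ] -0.04777855672604406
tcp [ 0.5478 -0.1752  0.1965] j6 -0.21 turn units 0.03 (alt -36.0 ) shift now-axes [-0.85  0.05  3.31] after-turn [-0.85  0.05  3.31] tilt [-0.002   0.0009]
```

>>> arm_command --pt "70 -0.4 0.03 0.3 0" --pt "65 -0.45 0.02 0.6 0" --pt "62 0 0 0.8 0" --pt "62 0 0 0.8 0" --pt "60 0 0 0.6 0" --pt "60 0 0 0.26 0" --pt "60 0 0 0 0" --pt "60 0 0 0 0"

```text
clock: 10.4
tool_pos: [0.5834, -0.1774, 0.0641]
eef_rot: [0.049, 0.999, -0.0, 0.001]
force: [0.6, 0.0, 0.4]
grip_width: 0.0601
grip_force: 0.0
```

```bash
python3 - <<'E'
from h import *
import pickle
to(.5814,-.1765,.062,np.pi/2-.1)
d=snap('wrist','w8');hsv=cv2.cvtColor(d['frame'],cv2.COLOR_RGB2HSV)
m=np.zeros(hsv.shape[:2],np.uint8);m[150:400,270:370]=((hsv[150:400,270:370,1]<60)&(hsv[150:400,270:370,2]>115))
cs,_=cv2.findContours(m,0,1);c=max(cs,key=cv2.contourArea);print(cv2.boundingRect(c));M=cv2.moments(c);print(ray(d,[(M['m10']/M['m00'],M['m01']/M['m00'])],.068))
E
```

```text
tcp [ 0.5834 -0.1774  0.0641] j6 -0.2 turn units 0.02 (alt -36.0 ) shift now-axes [0.05 0.02 0.05] after-turn [0.05 0.02 0.05] tilt [ 0.0014 -0.0004]
(288, 323, 68, 20)
[[ 0.59968195 -0.176595    0.068     ]]
```

>>> arm_command --pt "52 0.05 0.02 0.03 0" --pt "44 0 0 0 0" --pt "42 0 0 0 0" --pt "42 0 0 0 0" --pt "42 0 0 0 0" --pt "42 0 0 0 0" --force 30

```text
clock: 11.05
tool_pos: [0.5815, -0.1768, 0.0634]
eef_rot: [0.049, 0.999, -0.0, 0.001]
force: [-1.2, 0.8, 5.8]
grip_width: 0.0434
grip_force: 29.6
```

>>> arm_command --pt "42 0 0 -0.1 0" --pt "42 0 0 -0.4 0" --pt "42 0 0 -0.7 0" --pt "42 0 0 -0.5 0" --pt "42 0 0 0 0" --pt "42 0 0 0 0"

```text
clock: 11.65
tool_pos: [0.581, -0.1768, 0.1298]
eef_rot: [0.049, 0.999, -0.0, 0.0]
force: [0.6, 0.2, -0.8]
grip_width: 0.0431
grip_force: 30.7
```

```bash
python3 - <<'E'
from h import *
import pickle
d=snap('wrist','w9');pickle.dump(d,open('pics/w9.pkl','wb'))
to(.5186,.338,.1,np.pi/2-.1)
t=pickle.load(open('pics/top0.pkl','rb'));hsv=cv2.cvtColor(t['frame'],cv2.COLOR_RGB2HSV)
m=((hsv[...,1]>140)&(hsv[...,2]>60)).astype(np.uint8);m[:,:122]=0;m[:,178:]=0;m[:214]=0;m[270:]=0
cs,_=cv2.findContours(m,0,1);c=max(cs,key=cv2.contourArea);print(cv2.boundingRect(c),cv2.fitEllipse(c),ray(t,[cv2.minEnclosingCircle(c)[0],cv2.fitEllipse(c)[0]],.012))
E
```

```text
tcp [ 0.5802 -0.1766  0.1289] j6 -0.2 turn units 0.01 (alt -36.0 ) shift now-axes [ 2.8  12.65  0.73] after-turn [ 2.82 12.65  0.73] tilt [-0.0011  0.0003]
(132, 225, 33, 33) ((148.07339477539062, 241.4638214111328), (31.802141189575195, 32.87826156616211), 69.38005065917969) [[0.51936125 0.34357284 0.012     ]
 [0.51843133 0.34349404 0.012     ]]
```

>>> arm_command --pt "42 0.2 0.6 0 0" --pt "42 0.2 0.9 0 0" --pt "42 0.2 1 0 0" --pt "42 0.2 1 0 0" --pt "42 0.2 1 0 0" --pt "42 0.2 1 0 0" --pt "42 0.2 1 0 0" --pt "42 0.2 1 0 0"

```text
clock: 12.5
tool_pos: [0.5451, 0.1294, 0.128]
eef_rot: [0.049, 0.999, -0.0, -0.001]
force: [1.1, -0.0, -1.2]
grip_width: 0.0433
grip_force: 30.7
```

>>> arm_command --pt "42 0.2 0.9 0 0" --pt "42 0.2 0.9 0 0" --pt "42 0.3 0.6 0 0" --pt "42 0 0 0 0" --pt "42 0 0 0 0" --pt "42 0 0 0 0"

```text
clock: 13.1
tool_pos: [0.5278, 0.2254, 0.1288]
eef_rot: [0.05, 0.999, -0.001, -0.001]
force: [-0.6, -0.6, -1.3]
grip_width: 0.0435
grip_force: 30.7
```

```bash
python3 - <<'E'
from h import *
import pickle
d=snap('wrist','w10');pickle.dump(d,open('pics/w10.pkl','wb'))
to(.5205,.3443,.1,np.pi/2-.1)
hsv=cv2.cvtColor(d['frame'],cv2.COLOR_RGB2HSV)
f=240/np.tan(np.radians(d['vertical_fov'])/2);X=d['R']@np.array([.5205,.3443,.012])+d['t'];print('dish px',X[:2]/X[2]*f+[d['cx'],d['cy']])
E
```

```text
tcp [0.5281 0.2253 0.129 ] j6 0.5 turn units 0.0 (alt -36.0 ) shift now-axes [0.49 2.94 0.72] after-turn [0.49 2.94 0.72] tilt [-0.0011 -0.0009]
dish px [475.51945917 206.2436209 ]
```

View pics/w10.png

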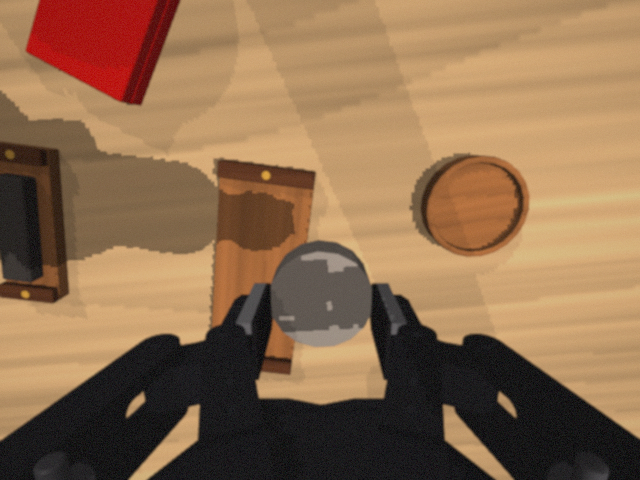

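The round stone is held with its top centre near (321.5,295). The dish rim spans columns 425–530 and rows 155–252, centre about (478,203).

```bash
python3 - <<'E'
from h import *
import pickle
d=pickle.load(open('pics/w10.pkl','rb'));hsv=cv2.cvtColor(d['frame'],cv2.COLOR_RGB2HSV)
m=((hsv[...,1]>140)).astype(np.uint8);m[:,:400]=0;m[:130]=0;m[280:]=0
m=cv2.morphologyEx(m,cv2.MORPH_OPEN,np.ones((5,5)))
c=max(cv2.findContours(m,0,1)[0],key=cv2.contourArea);print(cv2.boundingRect(c),cv2.fitEllipse(c))
p=ray(d,[cv2.fitEllipse(c)[0],(478,203.5)],.018);print('dish',p)
q=ray(d,[(321.5,296),(271,296),(372,296)],.1336);print('stone',q,manip.get_obs()['tool_pos'])
to(*(p[1,:2]+manip.get_obs()['tool_pos'][:2]-q[0,:2]),.1,np.pi/2-.1)
E
```

```text
(425, 156, 104, 100) ((476.573486328125, 205.3278045654297), (95.85774230957031, 105.9994125366211), 52.60004425048828)
dish [[0.51849442 0.34250263 0.018     ]
 [0.51722715 0.34351714 0.018     ]]
stone [[0.52533654 0.22690528 0.1336    ]
 [0.52316775 0.20511834 0.1336    ]
 [0.52750482 0.24868709 0.1336    ]] [0.52810265 0.22525383 0.12904342]
tcp [0.5281 0.2253 0.129 ] j6 0.5 turn units 0.0 (alt -36.0 ) shift now-axes [0.49 2.88 0.72] after-turn [0.49 2.88 0.72] tilt [-0.0011 -0.0009]
```

>>> arm_command --pt "42 0.16 0.7 0 0" --pt "42 0.16 0.8 0 0" --pt "42 0.14 0.8 0.1 0" --pt "42 0 0.58 0.4 0" --pt "42 0 0 0.6 0" --pt "42 0 0 0.6 0" --pt "42 0 0 0.3 0" --pt "42 0 0 0 0"

```text
clock: 13.95
tool_pos: [0.5201, 0.3409, 0.0476]
eef_rot: [0.05, 0.999, -0.001, -0.002]
force: [0.3, -0.3, -1.0]
grip_width: 0.0434
grip_force: 30.8
```

```bash
python3 - <<'E'
from h import *
import pickle
d=snap('wrist','w11');pickle.dump(d,open('pics/w11.pkl','wb'))
to(.5205,.3415,.0254,np.pi/2-.1)
E
```

```text
tcp [0.5211 0.3417 0.0491] j6 0.68 turn units 0.0 (alt -36.0 ) shift now-axes [ 0.01 -0.01  0.59] after-turn [ 0.01 -0.01  0.59] tilt [-0.0015 -0.0011]
```

View pics/w11.png

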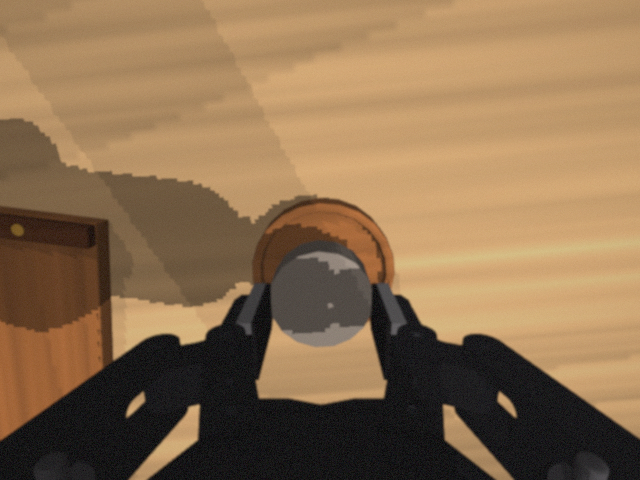

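The stone (centre column 321.5) is over the dish (rim columns 253–394), aligned to about 1 mm. I'll lower it.

>>> arm_command --pt "42 0 0.02 0.2 0" --pt "42 0 0 0.15 0" --pt "42 0 0 0.1 0" --pt "42 0 0 0.04 0" --pt "42 0 0 0.02 0" --pt "42 0 0 0 0" --pt "42 0 0 0 0"

```text
clock: 14.7
tool_pos: [0.5215, 0.3439, 0.0295]
eef_rot: [0.049, 0.999, 0.0, 0.0]
force: [0.1, -0.4, -1.8]
grip_width: 0.0432
grip_force: 30.8
```

>>> arm_command --pt "42 0 0 0.02 0" --pt "42 0 0 0.01 0" --pt "42 0 0 0 0"

```text
clock: 15.0
tool_pos: [0.5213, 0.3437, 0.0281]
eef_rot: [0.049, 0.999, -0.0, -0.0]
force: [-0.1, -0.6, -0.9]
grip_width: 0.0438
grip_force: 30.8
```

>>> arm_command --pt "42 0 0 0.02 0" --pt "42 0 0 0.02 0" --pt "42 0 0 0.01 0" --pt "42 0 0 0 0"

```text
clock: 15.4
tool_pos: [0.5213, 0.3436, 0.026]
eef_rot: [0.049, 0.999, -0.0, -0.0]
force: [-0.2, 0.2, 0.1]
grip_width: 0.0433
grip_force: 30.8
```

>>> arm_command --pt "42 0 0 0.01 0" --pt "42 0 0 0.01 0" --pt "42 0 0 0 0"

```text
clock: 15.7
tool_pos: [0.5214, 0.3437, 0.0256]
eef_rot: [0.049, 0.999, 0.0, 0.0]
force: [-1.4, 0.6, 0.7]
grip_width: 0.0437
grip_force: 31.1
```

>>> arm_command --pt "42 0 0 0.01 0" --pt "44 0 0 0 0" --pt "46 0 0 0 0" --pt "49 0 0 0 0" --pt "53 0 0 0 0" --pt "57 0 0 -0.05 0" --pt "60 0 0 -0.3 0" --pt "60 0 0 -0.7 0"

```text
clock: 16.5
tool_pos: [0.5196, 0.3425, 0.0656]
eef_rot: [0.049, 0.999, -0.002, -0.002]
force: [0.2, 0.0, 0.5]
grip_width: 0.06
grip_force: 0.0
```

>>> arm_command --pt "60 0 0 -0.9 0" --pt "85 0 -0.5 -0.9 0" --pt "85 0 -0.9 -0.9 0" --pt "85 0 -0.9 -0.7 0" --pt "85 0 -0.5 0 0" --pt "85 0 0 0 0" --pt "85 0 0 0 0"

```text
clock: 17.2
tool_pos: [0.5105, 0.2329, 0.2031]
eef_rot: [0.05, 0.999, 0.001, 0.0]
force: [-0.2, 0.2, -0.5]
grip_width: 0.0853
grip_force: 0.0
```

```bash
python3 - <<'E'
from h import *
import pickle
d=snap('wrist','w12');pickle.dump(d,open('pics/w12.pkl','wb'))
hsv=cv2.cvtColor(d['frame'],cv2.COLOR_RGB2HSV)
f=240/np.tan(np.radians(d['vertical_fov'])/2);X=d['R']@np.array([.519,.343,.03])+d['t'];u,v=X[:2]/X[2]*f+[d['cx'],d['cy']];print(u,v)
b=np.zeros(hsv.shape[:2],np.uint8);r=60;y0,x0=max(int(v)-r,0),int(u)-r;b[y0:int(v)+r,x0:int(u)+r]=1
for n,m,z in(('dish',hsv[...,1]>140,.018),('stone',hsv[...,1]<60,.03)):
    k=cv2.morphologyEx(m.astype(np.uint8)*b,cv2.MORPH_OPEN,np.ones((3,3)))
    c=max(cv2.findContours(k,0,1)[0],key=cv2.contourArea);h=cv2.convexHull(c);e=cv2.fitEllipse(h);print(n,e,cv2.contourArea(c),ray(d,[e[0]],z))
to(.565,-.173,.2,np.pi/2-.129)
E
```

```text
439.18561448058375 212.11576039585148
dish ((434.0722961425781, 208.96168518066406), (76.13883972167969, 80.9006576538086), 61.005672454833984) 4670.0 [[0.51833583 0.3420448  0.018     ]]
stone ((439.9489440917969, 212.79306030273438), (48.8159065246582, 52.7559814453125), 97.52571105957031) 1956.0 [[0.51970996 0.34369708 0.03      ]]
tcp [0.5105 0.2333 0.2025] j6 0.53 turn units 0.35 (alt -35.7 ) shift now-axes [-2.36 -9.98  0.06] after-turn [-2.66 -9.9   0.06] tilt [0.0002 0.0006]
```

The round stone is flat in the dish, within about 2 mm of its centre. Next is the middle stone.

>>> arm_command --pt "85 -0.2 -0.7 0 0.35" --pt "85 -0.25 -1 0 0" --pt "85 -0.25 -1 0 0" --pt "85 -0.25 -1 0 0" --pt "85 -0.25 -1 0 0" --pt "85 -0.25 -1 0 0" --pt "85 -0.25 -1 0 0" --pt "85 -0.25 -1 0 0"

```text
clock: 18.05
tool_pos: [0.5494, -0.083, 0.2015]
eef_rot: [0.064, 0.998, 0.0, -0.0]
force: [-0.0, 0.1, -0.2]
grip_width: 0.0851
grip_force: 0.0
```

>>> arm_command --pt "85 -0.25 -1 0 0" --pt "85 -0.2 -0.8 0 0" --pt "85 0 -0.4 0 0" --pt "85 0 0 0 0" --pt "85 0 0 0 0" --pt "85 0 0 0 0"

```text
clock: 18.65
tool_pos: [0.5554, -0.1704, 0.202]
eef_rot: [0.064, 0.998, 0.0, -0.0]
force: [0.3, 0.2, 0.5]
grip_width: 0.0852
grip_force: 0.0
```

```bash
cat >> h.py <<'E'
def face(d,lo,hi,c,yaw,L,W,z,n=60):
    """refine a face: sample brightness profiles across each of its four sides, strongest edge, fit lines; guess c,yaw,L,W on plane z"""
    f=240/np.tan(np.radians(d['vertical_fov'])/2);g=cv2.GaussianBlur(d['frame'],(3,3),0).astype(np.float32)
    u=np.array([np.cos(yaw),np.sin(yaw)]);v=np.array([-u[1],u[0]]);s=np.arange(-.009,.009,.0005);res={}
    for nm,a,b,H,K in(('+x',u,v,L/2,W/2),('-x',-u,v,L/2,W/2),('+y',v,u,W/2,L/2),('-y',-v,u,W/2,L/2)):
        E=[];T=[]
        for t in np.linspace(lo,hi,n)*K:
            P=np.c_[np.asarray(c)[None]+a*(H+s)[:,None]+b*t,np.full(len(s),z)]
            X=P@d['R'].T+d['t'];q=(X[:,:2]/X[:,2:]*f+[d['cx'],d['cy']]).astype(np.float32)
            p=cv2.remap(g,q[:,:1],q[:,1:],cv2.INTER_LINEAR)[:,0]
            gr=np.linalg.norm(p[4:]-p[:-4],axis=1);i=gr.argmax();E.append(s[i+2]);T.append(t)
        E=np.array(E);res[nm]=(np.median(E),np.subtract(*np.percentile(E,[75,25])),np.polyfit(T,E,1)[0])
    print({k:tuple(np.round(x,4)) for k,x in res.items()},'corr',((u*(res['+x'][0]-res['-x'][0])+v*(res['+y'][0]-res['-y'][0]))/2).round(4))
E
python3 - <<'E'
from h import *
import pickle
d=snap('wrist','w13');pickle.dump(d,open('pics/w13.pkl','wb'))
to(.565,-.173,.029,np.pi/2-.129)
face(d,-.8,.8,(.565,-.1727),-.129,.130,.050,.050)
E
```

```text
tcp [ 0.5555 -0.1704  0.2022] j6 -0.17 turn units 0.02 (alt -36.0 ) shift now-axes [-0.25 -0.04  4.33] after-turn [-0.25 -0.04  4.33] tilt [-0.0004  0.0006]
{'+x': (np.float64(0.0), np.float64(0.0005), np.float64(0.1908)), '-x': (np.float64(0.0025), np.float64(0.0005), np.float64(-0.0071)), '+y': (np.float64(0.005), np.float64(0.0046), np.float64(0.075)), '-y': (np.float64(0.004), np.float64(0.004), np.float64(0.0145))} corr [-0.0012  0.0007]
```

>>> arm_command --pt "80 -0.2 -0.04 0.6 0" --pt "75 0 0 0.9 0" --pt "72 0 0 0.9 0" --pt "72 0 0 0.9 0" --pt "72 0 0 0.6 0" --pt "72 0 0 0.3 0" --pt "72 0 0 0.1 0" --pt "72 0 0 0 0"

```text
clock: 19.5
tool_pos: [0.5637, -0.1743, 0.0307]
eef_rot: [0.064, 0.998, -0.0, 0.0]
force: [0.1, 0.0, 0.4]
grip_width: 0.072
grip_force: 0.0
```

>>> arm_command --pt "64 0 0 0 0" --pt "56 0 0 0 0" --pt "46 0 0 0 0" --pt "46 0 0 0 0" --pt "46 0 0 0 0" --pt "46 0 0 0 0" --force 50

```text
clock: 20.1
tool_pos: [0.5644, -0.175, 0.0319]
eef_rot: [0.065, 0.998, -0.0, 0.001]
force: [-0.3, 1.6, 5.9]
grip_width: 0.0492
grip_force: 53.8
```

>>> arm_command --pt "46 0 0 -0.1 0" --pt "46 0 0 -0.3 0" --pt "46 0 0 -0.6 0" --pt "46 0 0 -0.7 0" --pt "46 0 0 -0.6 0" --pt "46 0 0 -0.2 0" --pt "46 0 0 0 0" --pt "46 0 0 0 0"

```text
clock: 20.9
tool_pos: [0.5624, -0.1744, 0.1293]
eef_rot: [0.065, 0.998, 0.0, -0.001]
force: [-0.1, 0.5, -2.5]
grip_width: 0.0489
grip_force: 52.9
```

```bash
python3 - <<'E'
from h import *
to(.561,.1743,.13,np.pi/2-.231)
E
```

```text
tcp [ 0.5624 -0.1744  0.1293] j6 -0.17 turn units 1.17 (alt -34.8 ) shift now-axes [ 1.16  8.64 -0.01] after-turn [ 2.03  8.48 -0.01] tilt [-0.0016  0.0005]
```

>>> arm_command --pt "46 0 0 0 0.6" --pt "46 0 0 0 0.57" --pt "46 0.15 0.6 0 0" --pt "46 0.2 0.9 0 0" --pt "46 0.25 1 0 0" --pt "46 0.25 1 0 0" --pt "46 0.25 1 0 0" --pt "46 0.25 1 0 0"

```text
clock: 21.7
tool_pos: [0.5595, 0.0533, 0.1283]
eef_rot: [0.116, 0.993, -0.0, -0.002]
force: [0.4, 0.2, -2.3]
grip_width: 0.0486
grip_force: 52.9
```

>>> arm_command --pt "46 0.25 1 0 0" --pt "46 0.25 0.9 0 0" --pt "46 0.1 0.7 0 0" --pt "46 0.08 0.38 0 0" --pt "46 0 0 0.4 0" --pt "46 0 0 0.6 0" --pt "46 0 0 0.5 0" --pt "46 0 0 0 0"

```text
clock: 22.5
tool_pos: [0.5583, 0.1724, 0.0663]
eef_rot: [0.116, 0.993, -0.002, -0.004]
force: [-1.4, -0.5, -2.1]
grip_width: 0.0488
grip_force: 52.8
```

```bash
python3 - <<'E'
from h import *
import pickle
d=snap('wrist','w14');pickle.dump(d,open('pics/w14.pkl','wb'))
to(.561,.1743,.0159,np.pi/2-.231)
f=240/np.tan(np.radians(d['vertical_fov'])/2)
def px(P):
    X=d['R']@np.array(P)+d['t'];return X[:2]/X[2]*f+[d['cx'],d['cy']]
u=np.array([np.cos(.231),-np.sin(.231)])
c=np.array([.5586,.1743]);print(px([*(c-u*.079),.019]),px([*(c+u*.079),.019]))
hsv=cv2.cvtColor(d['frame'],cv2.COLOR_RGB2HSV)
m=((hsv[...,0]>16)&(hsv[...,1]>140)&(hsv[...,2]>140)).astype(np.uint8);n,_,st,ce=cv2.connectedComponentsWithStats(m)
print([(st[i].tolist(),ce[i].round(1).tolist()) for i in range(1,n) if 30<st[i,4]<600])
E
```

```text
tcp [0.5597 0.1728 0.068 ] j6 0.53 turn units -0.01 (alt 36.0 ) shift now-axes [-0.03  0.05  1.3 ] after-turn [-0.03  0.05  1.3 ] tilt [-0.0055 -0.0021]
[322.68929734 117.54031945] [322.60719141 378.45974893]
[([314, 110, 13, 14, 138], [320.4, 116.3])]
```

>>> arm_command --pt "46 0 0.04 0.3 0" --pt "46 0 0 0.3 0" --pt "46 0 0 0.15 0" --pt "46 0 0 0 0" --pt "46 0 0 0 0" --pt "46 0 0 0 0"

```text
clock: 23.15
tool_pos: [0.5628, 0.1758, 0.0407]
eef_rot: [0.115, 0.993, 0.0, 0.0]
force: [-0.2, -0.6, -2.5]
grip_width: 0.0489
grip_force: 52.9
```

```bash
cat >> h.py <<'E'
def held(d,ztop,L,W,half):
    "held stone's near end (top edge) and sides against near stop dot"
    hsv=cv2.cvtColor(d['frame'],cv2.COLOR_RGB2HSV)
    m=((hsv[...,0]>16)&(hsv[...,1]>140)&(hsv[...,2]>120)).astype(np.uint8);n,_,st,ce=cv2.connectedComponentsWithStats(m)
    i=min((i for i in range(1,n) if 30<st[i,4]<700),key=lambda i:abs(ce[i,0]-320));D=ray(d,[ce[i]],.019)[0]
    g=(hsv[...,1]<90).astype(np.uint8);r=int(ce[i,1])
    col=hsv[r+15:360,310:330].mean(1);print('dot',ce[i].round(1),'col S/V',[(r+15+k,int(col[k,1]),int(col[k,2])) for k in range(0,60,3)])
    for row in(250,270):
        b=np.nonzero(g[row,200:440])[0]+200;print('row',row,'lowS span',b.min(),b.max(), 'runs',[(int(x),int(hsv[row,x,1]),int(hsv[row,x,2])) for x in range(230,420,5)])
    return D
E
python3 - <<'E'
from h import *
import pickle
d=snap('wrist','w15');pickle.dump(d,open('pics/w15.pkl','wb'))
to(.561,.1743,.0159,np.pi/2-.231)
print(held(d,.054,.13,.05,.079))
E
```

```text
tcp [0.5628 0.1759 0.0408] j6 0.53 turn units -0.0 (alt 36.0 ) shift now-axes [ 0.04 -0.05  0.62] after-turn [ 0.04 -0.05  0.62] tilt [0.0011 0.0003]
dot [310.  103.4] col S/V [(118, 158, 92), (121, 163, 169), (124, 163, 172), (127, 163, 172), (130, 162, 174), (133, 163, 173), (136, 165, 181), (139, 166, 188), (142, 164, 189), (145, 164, 160), (148, 79, 78), (151, 15, 91), (154, 13, 108), (157, 13, 114), (160, 13, 115), (163, 13, 115), (166, 12, 115), (169, 12, 115), (172, 11, 115), (175, 12, 115)]
row 250 lowS span 256 386 runs [(230, 110, 144), (235, 113, 147), (240, 114, 147), (245, 149, 116), (250, 163, 117), (255, 106, 94), (260, 10, 98), (265, 26, 109), (270, 17, 108), (275, 16, 109), (280, 19, 107), (285, 14, 110), (290, 17, 107), (295, 19, 108), (300, 16, 115), (305, 11, 112), (310, 5, 108), (315, 14, 112), (320, 13, 114), (325, 9, 116), (330, 9, 115), (335, 4, 116), (340, 11, 119), (345, 11, 118), (350, 11, 117), (355, 11, 119), (360, 13, 121), (365, 13, 118), (370, 11, 118), (375, 11, 117), (380, 7, 104), (385, 3, 100), (390, 106, 224), (395, 109, 225), (400, 107, 227), (405, 108, 226), (410, 104, 225), (415, 108, 226)]
row 270 lowS span 257 385 runs [(230, 107, 152), (235, 107, 153), (240, 112, 152), (245, 120, 134), (250, 161, 114), (255, 159, 112), (260, 19, 67), (265, 8, 62), (270, 15, 102), (275, 12, 105), (280, 14, 106), (285, 12, 109), (290, 12, 110), (295, 12, 109), (300, 9, 110), (305, 14, 112), (310, 18, 114), (315, 11, 111), (320, 9, 114), (325, 16, 114), (330, 11, 114), (335, 11, 119), (340, 11, 115), (345, 13, 118), (350, 15, 119), (355, 4, 118), (360, 13, 119), (365, 9, 118), (370, 9, 117), (375, 11, 119), (380, 6, 86), (385, 64, 131), (390, 113, 215), (395, 106, 216), (400, 113, 215), (405, 107, 216), (410, 113, 215), (415, 112, 216)]
[0.48077224 0.1913549  0.019     ]
```

```bash
python3 - <<'E'
from h import *
import pickle
d=pickle.load(open('pics/w15.pkl','rb'))
z=.0408-.0039
D=ray(d,[(310,103.4)],.019)[0]
u=np.array([np.cos(.231),-np.sin(.231)]);v=np.array([-u[1],u[0]])
C=ray(d,[(322,250)],z+.022)[0];N=ray(d,[(320,151.5)],z+.022)[0]
print('from near dot: stone line across',(C-D)[:2]@v,'near end along (want .014)',(N-D)[:2]@u, 'centre',N[:2]+u*.065,'holder',D[:2]+u*.079)
E
```

```text
from near dot: stone line across 0.00517549337251185 near end along (want .014) 0.01922283879659727 centre [0.5637681  0.17642148] holder [0.55766279 0.17327537]
```

>>> arm_command --pt "46 0.06 -0.06 0.1 0" --pt "46 0.06 -0.05 0.1 0" --pt "46 0 0 0.1 0" --pt "46 0 0 0.05 0" --pt "46 0 0 0 0" --pt "46 0 0 0 0" --pt "46 0 0 0 0"

```text
clock: 23.9
tool_pos: [0.5569, 0.1726, 0.0264]
eef_rot: [0.115, 0.993, 0.0, 0.0]
force: [0.0, 0.1, -2.3]
grip_width: 0.0482
grip_force: 52.9
```

```bash
cat >> h.py <<'E'
def held2(d,off,T,half,L,yaw):
    "held stone against near stop: along error and across error (stone minus wanted)"
    hsv=cv2.cvtColor(d['frame'],cv2.COLOR_RGB2HSV).astype(int)
    m=((hsv[...,0]>16)&(hsv[...,1]>140)&(hsv[...,2]>120)).astype(np.uint8);n,_,st,ce=cv2.connectedComponentsWithStats(m)
    i=min((i for i in range(1,n) if 30<st[i,4]<900),key=lambda i:abs(ce[i,0]-320));D=ray(d,[ce[i]],.019)[0]
    o=manip.get_obs();z=o['tool_pos'][2]-off+T
    u=np.array([np.cos(yaw),np.sin(yaw)]);v=np.array([-u[1],u[0]])
    S=hsv[int(ce[i,1])+14:300,315:325,1].mean(1);r=int(ce[i,1])+14+np.nonzero(S<60)[0][0]+3
    for row in(r+40,r+80,250):
        b=np.nonzero(hsv[row,200:440,1]<70)[0]+200
        # largest run
        g=max(np.split(b,np.nonzero(np.diff(b)>4)[0]+1),key=len);C=ray(d,[((g[0]+g[-1])/2,row)],z)[0]
        print('row',row,g[0],g[-1],'across',((C-D)[:2]@v).round(4))
    N=ray(d,[(320,r)],z)[0];print('dot',ce[i].round(1),st[i].tolist(),'edge row',r,'along err',((N-D)[:2]@u-(half-L/2)).round(4))
E
python3 - <<'E'
from h import *
import pickle
d=snap('wrist','w16');pickle.dump(d,open('pics/w16.pkl','wb'))
to(.561,.1743,.0159,np.pi/2-.231)
held2(d,.0039,.022,.079,.13,-.231)
E
```

```text
tcp [0.5569 0.1726 0.0264] j6 0.53 turn units -0.0 (alt 36.0 ) shift now-axes [-0.09  0.06  0.26] after-turn [-0.09  0.06  0.26] tilt [0.0005 0.0001]
row 192 253 389 across 0.0003
row 232 255 387 across 0.0003
row 250 256 386 across 0.0003
dot [320.1 113.3] [312, 105, 17, 18, 217] edge row 152 along err 0.0004
```

>>> arm_command --pt "46 0 0 0.1 0" --pt "46 0 0 0.06 0" --pt "46 0 0 0.04 0" --pt "46 0 0 0.02 0" --pt "46 0 0 0 0" --pt "46 0 0 0 0"

```text
clock: 24.55
tool_pos: [0.5566, 0.1725, 0.0175]
eef_rot: [0.115, 0.993, 0.0, 0.0]
force: [-0.5, 0.4, -2.4]
grip_width: 0.0488
grip_force: 52.9
```

>>> arm_command --pt "46 0 0 0.01 0" --pt "46 0 0 0.01 0" --pt "46 0 0 0 0"

```text
clock: 24.85
tool_pos: [0.5566, 0.1725, 0.0167]
eef_rot: [0.115, 0.993, -0.0, 0.0]
force: [-0.5, 0.0, -2.7]
grip_width: 0.0486
grip_force: 52.9
```

>>> arm_command --pt "46 0 0 0.01 0" --pt "46 0 0 0.01 0" --pt "46 0 0 0.01 0" --pt "46 0 0 0 0"

```text
clock: 25.25
tool_pos: [0.5567, 0.1725, 0.0159]
eef_rot: [0.115, 0.993, 0.0, 0.0]
force: [-1.8, -0.3, 2.6]
grip_width: 0.0489
grip_force: 53.5
```

Contact. I'll release.

>>> arm_command --pt "48 0 0 0 0" --pt "51 0 0 0 0" --pt "55 0 0 0 0" --pt "60 0 0 0 0" --pt "68 0 0 -0.05 0" --pt "72 0 0 -0.3 0" --pt "74 0 0 -0.7 0" --pt "76 0 0 -0.9 0" --force 30

```text
clock: 26.05
tool_pos: [0.5553, 0.1721, 0.0936]
eef_rot: [0.115, 0.993, -0.001, -0.001]
force: [0.5, -0.8, 0.6]
grip_width: 0.0759
grip_force: 0.0
```

>>> arm_command --pt "85 0 0 -0.9 0" --pt "85 0.5 0 -0.9 0" --pt "85 0.7 0 -0.8 0" --pt "85 0.5 0 0 0" --pt "85 0 0 0 0" --pt "85 0 0 0 0"

```text
clock: 26.65
tool_pos: [0.4906, 0.1882, 0.1982]
eef_rot: [0.115, 0.993, 0.0, 0.001]
force: [0.5, -0.3, 0.1]
grip_width: 0.0849
grip_force: 0.0
```

```bash
python3 - <<'E'
from h import *
import pickle
d=snap('wrist','w17');pickle.dump(d,open('pics/w17.pkl','wb'))
to(.545,-.173,.2,np.pi/2-.048)
hsv=cv2.cvtColor(d['frame'],cv2.COLOR_RGB2HSV)
m=((hsv[...,0]>16)&(hsv[...,1]>140)&(hsv[...,2]>120)).astype(np.uint8);n,_,st,ce=cv2.connectedComponentsWithStats(m)
P=[ce[i] for i in range(1,n) if 20<st[i,4]<300 and abs(ce[i,0]-320)<25];print(P)
q=ray(d,P,.019);print('holder',q.mean(0),np.linalg.norm(q[0]-q[-1]))
k=np.zeros(m.shape,np.uint8);k[100:380,280:360]=(hsv[100:380,280:360,1]<70);k=cv2.morphologyEx(k,2,np.ones((5,5)));print('stone',rect(d,k,.034),np.unique(np.nonzero(k)[0])[[0,-1]])
E
```

```text
tcp [0.4909 0.1881 0.1976] j6 0.6 turn units -2.1 (alt 33.9 ) shift now-axes [-3.38 -8.48 -0.06] after-turn [-1.78 -8.95 -0.06] tilt [0.0009 0.    ]
[array([320.5, 203. ]), array([320.55555556, 351.37037037])]
holder [0.5583668  0.17323598 0.019     ] 0.15877249897380388
stone [ 0.5553  0.1739  0.1325  0.0491 -0.2316] [217 346]
```

The middle stone is centred to about 2 mm. Next is the bench stone.

>>> arm_command --pt "85 0 0 0 -0.7" --pt "85 0 0 0 -0.7" --pt "85 0 -0.5 0 -0.7" --pt "85 -0.2 -1 0 0" --pt "85 -0.2 -1 0 0" --pt "85 -0.2 -1 0 0" --pt "85 -0.2 -1 0 0" --pt "85 -0.2 -1 0 0"

```text
clock: 27.5
tool_pos: [0.5192, -0.0357, 0.1966]
eef_rot: [0.024, 1.0, -0.0, -0.0]
force: [0.8, -0.5, 0.5]
grip_width: 0.0853
grip_force: 0.0
```

>>> arm_command --pt "85 -0.2 -1 0 0" --pt "85 -0.2 -1 0 0" --pt "85 -0.2 -0.9 0 0" --pt "85 -0.18 -0.5 0 0" --pt "85 0 0 0 0" --pt "85 0 0 0 0" --pt "85 0 0 0 0"

```text
clock: 28.2
tool_pos: [0.5429, -0.1701, 0.1968]
eef_rot: [0.024, 1.0, 0.0, -0.001]
force: [0.6, 0.0, -0.5]
grip_width: 0.0852
grip_force: 0.0
```

```bash
python3 - <<'E'
from h import *
import pickle
d=snap('wrist','w18');pickle.dump(d,open('pics/w18.pkl','wb'))
hsv=cv2.cvtColor(d['frame'],cv2.COLOR_RGB2HSV)
k=np.zeros(hsv.shape[:2],np.uint8);k[60:385,250:395]=(hsv[60:385,250:395,1]<70);k=cv2.morphologyEx(k,2,np.ones((5,5)));r=rect(d,k,.028);print('bench',r)
c=max(cv2.findContours(k,0,1)[0],key=cv2.contourArea);print(cv2.boundingRect(c),cv2.contourArea(c))
to(.566,-.1726,.01,np.pi/2+r[4])
to(.566,-.1726,.01,np.pi/2-.048)
E
```

```text
bench [ 0.5661 -0.1734  0.169   0.0631 -0.0457]
(281, 147, 73, 176) 11690.0
tcp [ 0.5429 -0.1699  0.1971] j6 -0.26 turn units -0.02 (alt 36.0 ) shift now-axes [-0.58 -0.04  4.68] after-turn [-0.58 -0.04  4.68] tilt [-0.001   0.0006]
tcp [ 0.5429 -0.1699  0.1971] j6 -0.26 turn units 0.01 (alt -36.0 ) shift now-axes [-0.58 -0.04  4.68] after-turn [-0.58 -0.04  4.68] tilt [-0.001   0.0006]
```

>>> arm_command --pt "85 -0.3 -0.06 0.5 0" --pt "85 -0.28 0 0.9 0" --pt "85 0 0 0.9 0" --pt "85 0 0 0.9 0" --pt "85 0 0 0.8 0" --pt "85 0 0 0.5 0" --pt "85 0 0 0.2 0" --pt "85 0 0 0 0"

```text
clock: 29.05
tool_pos: [0.5654, -0.1732, 0.0087]
eef_rot: [0.023, 1.0, 0.0, -0.001]
force: [0.5, 0.2, -0.6]
grip_width: 0.0849
grip_force: 0.0
```

```bash
python3 - <<'E'
from h import *
to(.566,-.1734,.006,np.pi/2-.047)
print(manip.get_obs()['force'])
E
```

```text
tcp [ 0.5654 -0.1732  0.0087] j6 -0.25 turn units 0.0 (alt -36.0 ) shift now-axes [-0.01 -0.    0.07] after-turn [-0.01 -0.    0.07] tilt [-0.0022  0.0007]
[ 0.47113794  0.17549133 -0.61962091]
```

>>> arm_command --pt "78 0 0 0.03 0" --pt "72 0 0 0 0" --pt "64 0 0 0 0" --pt "60 0 0 0 0" --pt "60 0 0 0 0" --pt "60 0 0 0 0" --pt "60 0 0 0 0" --force 70

```text
clock: 29.75
tool_pos: [0.5674, -0.1742, 0.0102]
eef_rot: [0.024, 1.0, 0.0, 0.001]
force: [-1.3, 1.2, 6.4]
grip_width: 0.0624
grip_force: 77.0
```

>>> arm_command --pt "60 0 0 -0.1 0" --pt "60 0 0 -0.3 0" --pt "60 0 0 -0.6 0" --pt "60 0 0 -0.6 0" --pt "60 0 0 -0.3 0" --pt "60 0 0 0 0" --pt "60 0 0 0 0"

```text
clock: 30.45
tool_pos: [0.5658, -0.1742, 0.0838]
eef_rot: [0.024, 1.0, 0.0, -0.0]
force: [-0.7, -0.8, -6.1]
grip_width: 0.0619
grip_force: 78.4
```

```bash
python3 - <<'E'
from h import *
to(.536,-.3455,.085,np.pi/2-.2335)
E
```

```text
tcp [ 0.5658 -0.1742  0.0838] j6 -0.25 turn units 2.12 (alt -33.9 ) shift now-axes [ 0.54 -4.31 -0.03] after-turn [-0.27 -4.34 -0.03] tilt [-0.0008  0.0002]
```

>>> arm_command --pt "60 0 0 0 0.7" --pt "60 0 0 0 0.7" --pt "60 0 -0.3 0 0.72" --pt "60 -0.05 -0.7 0 0" --pt "60 -0.05 -0.9 0 0" --pt "60 -0.05 -0.9 0 0" --pt "60 -0.05 -0.8 0 0" --pt "60 -0.07 -0.5 0 0"

```text
clock: 31.25
tool_pos: [0.5379, -0.3382, 0.0823]
eef_rot: [0.117, 0.993, 0.0, -0.002]
force: [-0.0, 0.2, -5.0]
grip_width: 0.062
grip_force: 78.3
```

>>> arm_command --pt "60 0 -0.2 0 0" --pt "60 0 0 0.3 0" --pt "60 0 0 0.5 0" --pt "60 0 0 0.2 0" --pt "60 0 0 0 0" --pt "60 0 0 0 0"

```text
clock: 31.85
tool_pos: [0.5379, -0.3432, 0.044]
eef_rot: [0.116, 0.993, 0.0, -0.0]
force: [-0.2, -1.0, -4.9]
grip_width: 0.062
grip_force: 78.3
```

```bash
python3 - <<'E'
from h import *
import pickle
d=snap('wrist','w19');pickle.dump(d,open('pics/w19.pkl','wb'))
to(.536,-.3455,.0222,np.pi/2-.2335)
held2(d,.0102,.028,.099,.17,-.2335)
E
```

```text
tcp [ 0.5384 -0.3438  0.0447] j6 -0.34 turn units 0.02 (alt -36.0 ) shift now-axes [ 0.05 -0.06  0.56] after-turn [ 0.05 -0.06  0.56] tilt [ 0.0007 -0.0002]
row 128 228 412 across 0.0031
row 168 231 409 across 0.0031
row 250 238 404 across 0.0035
dot [313.1  57.2] [306, 49, 16, 17, 200] edge row 88 along err 0.004
```

```bash
python3 - <<'E'
from h import *
import pickle
d=pickle.load(open('pics/w19.pkl','rb'));hsv=cv2.cvtColor(d['frame'],cv2.COLOR_RGB2HSV)
print([(r,*hsv[r,312:330,1:].mean(0).astype(int).tolist()) for r in range(66,112,2)])
E
```

```text
[(66, 164, 102), (68, 160, 98), (70, 159, 93), (72, 154, 65), (74, 163, 76), (76, 163, 149), (78, 164, 165), (80, 163, 165), (82, 162, 161), (84, 93, 127), (86, 41, 120), (88, 38, 134), (90, 38, 137), (92, 39, 137), (94, 37, 137), (96, 38, 137), (98, 38, 137), (100, 37, 137), (102, 37, 138), (104, 37, 137), (106, 38, 137), (108, 38, 137), (110, 39, 137)]
```

>>> arm_command --pt "60 0.04 -0.04 0.1 0" --pt "60 0.03 -0.04 0.1 0" --pt "60 0 0 0.1 0" --pt "60 0 0 0.06 0" --pt "60 0 0 0 0" --pt "60 0 0 0 0" --pt "60 0 0 0 0"

```text
clock: 32.6
tool_pos: [0.5345, -0.3469, 0.03]
eef_rot: [0.116, 0.993, -0.0, 0.0]
force: [0.7, 0.1, -5.1]
grip_width: 0.0626
grip_force: 78.4
```

```bash
python3 - <<'E'
from h import *
import pickle
d=snap('wrist','w20');pickle.dump(d,open('pics/w20.pkl','wb'))
to(.536,-.3455,.0222,np.pi/2-.2335)
held2(d,.0102,.028,.099,.17,-.2335)
E
```

```text
tcp [ 0.5346 -0.3469  0.03  ] j6 -0.34 turn units 0.01 (alt -36.0 ) shift now-axes [-0.03  0.04  0.2 ] after-turn [-0.03  0.04  0.2 ] tilt [ 0.0004 -0.0002]
row 128 228 412 across -0.0012
row 168 231 409 across -0.0012
row 250 238 404 across -0.0008
dot [323.1  56. ] [315, 47, 17, 19, 236] edge row 88 along err 0.0015
```

Within about 1 mm. I'll lower it.

>>> arm_command --pt "60 0 0.02 0.06 0" --pt "60 0 0 0.05 0" --pt "60 0 0 0.03 0" --pt "60 0 0 0.01 0" --pt "60 0 0 0 0" --pt "60 0 0 0 0"

```text
clock: 33.25
tool_pos: [0.5346, -0.346, 0.0239]
eef_rot: [0.116, 0.993, -0.0, 0.0]
force: [-0.5, 0.2, -5.3]
grip_width: 0.0621
grip_force: 78.4
```

>>> arm_command --pt "60 0 0 0.01 0" --pt "60 0 0 0.01 0" --pt "60 0 0 0 0"

```text
clock: 33.55
tool_pos: [0.5345, -0.346, 0.023]
eef_rot: [0.116, 0.993, 0.0, -0.0]
force: [0.6, -0.2, -5.7]
grip_width: 0.0622
grip_force: 78.4
```

>>> arm_command --pt "60 0 0 0.01 0" --pt "60 0 0 0.01 0" --pt "60 0 0 0.01 0" --pt "60 0 0 0 0"

```text
clock: 33.95
tool_pos: [0.5346, -0.346, 0.0223]
eef_rot: [0.116, 0.993, -0.0, 0.0]
force: [-1.3, 0.6, -1.3]
grip_width: 0.0621
grip_force: 78.8
```

>>> arm_command --pt "60 0 0 0.01 0" --pt "62 0 0 0 0" --pt "65 0 0 0 0" --pt "69 0 0 0 0" --pt "74 0 0 0 0" --pt "80 0 0 0 0" --pt "84 0 0 -0.05 0" --pt "84 0 0 -0.3 0" --force 30

```text
clock: 34.75
tool_pos: [0.5334, -0.3453, 0.0345]
eef_rot: [0.116, 0.993, 0.001, -0.001]
force: [0.4, 0.9, 0.1]
grip_width: 0.0844
grip_force: 0.0
```

>>> arm_command --pt "85 0 0 -0.7 0" --pt "85 0 0 -0.9 0" --pt "85 0 0 -0.9 0" --pt "85 0.6 0.5 -0.9 0" --pt "85 0.8 0.9 -0.6 0" --pt "85 0.8 0.9 0 0" --pt "85 0.5 0.6 0 0" --pt "85 0 0 0 0"

```text
clock: 35.55
tool_pos: [0.4552, -0.2079, 0.1952]
eef_rot: [0.115, 0.993, 0.001, -0.0]
force: [1.4, 0.5, 0.1]
grip_width: 0.0852
grip_force: 0.0
```

```bash
python3 - <<'E'
from h import *
d=snap('wrist','w21');t=snap('top','t21')
cv2.imwrite('pics/end.png',np.vstack([cv2.resize(t['frame'][120:300,120:500,::-1],(640,303)),d['frame'][40:337,:,::-1]]))
E
```

```text
(no output)
```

View pics/end.png

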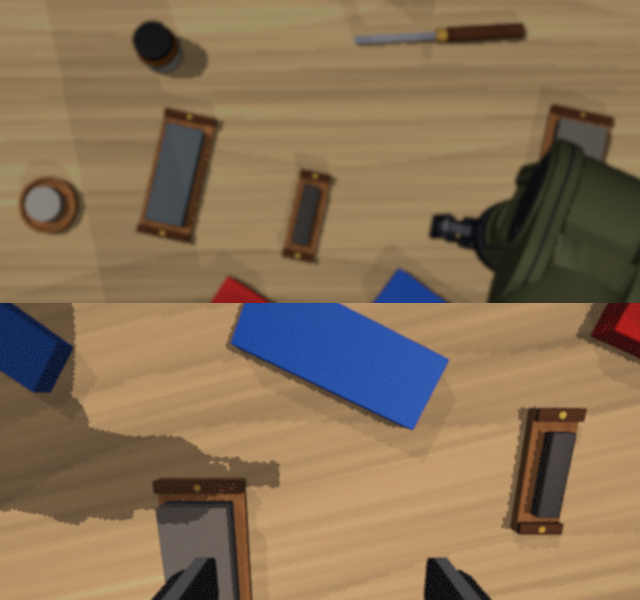

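The final view shows all four stones seated: dish (45,204), middle (177,174), slip (307,215), bench (198,500 in the lower half). The jar and gouge are untouched.

```bash
python3 -c "
from bench import manip
print(manip.hand_in())"
```

```text
the job is handed in; nothing more can be done
None
```

I took the pile apart top down, set all four stones down on their own holders (positions measured within about 3 mm of centre), left the oil jar and gouge where they were, and handed the job in at about 36 s.

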